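# Lower the spacer pegs on a basket former

### The job

Clear the way for the next round of weaving: with the fingertips, lightly press the red peg fully down into the former, then the yellow one, then the white one, in that order. Leave the blue peg standing as it is, since it marks where the round begins, and do not pull any peg up. Do not disturb the spool, bodkin and jar.

Things in the scene. Friction and masses are not known exactly. Their poses are not given: they have to be found in the camera images.
- former: Round plywood board, 260 mm across, 30 mm thick, fixed on the bench; origin at the centre of its underside, z up. On it a half-woven willow disc 136 mm across, 14 mm high, with a flat dark hub (12 mm high) in the middle; 12 dark stakes stick out to 160 mm from the centre, 11 mm above the board. Four pegs stand about 96 mm from the centre, between the stakes, in any colour order.
- spool: Loose pale wooden spool, 32 mm across, 32 mm high, standing on the hub at the centre of the former; origin at the centre of its underside. Bystander.
- bodkin: Loose bodkin (pointed steel tool with a wooden handle), about 180 mm long, lying on the bench to the left of the former; origin near its middle on the underside, long axis x, handle to -x. Bystander.
- jar: Loose amber glass jar with a steel cap, 64 mm across, 95 mm high, standing on the bench to the right of the former; origin at the centre of its underside. Bystander.
- red_top (a point): Centre of the flat top of the red peg's head. The head is a red disc 28 mm across and 10 mm thick on a black rubber cushion on a wooden stem 12 mm thick, upright in a brass socket. Top is 71 to 77 mm above the bench at the start and 55 mm when the peg is fully down and nothing presses on it. z up.
- red_peg (a joint): How far the red peg is pushed down, in m: 0 to 0.006 at the start, 0.022 fully down, its wooden collar resting on the socket; negative when drawn up out of its socket. It slides with about 3 N of friction and stays where it is left; it stops hard at the bottom, but the head's cushion gives 1 mm per 4 N, up to 4.5 mm, and springs back.
- yellow_top (a point): Centre of the flat top of the yellow peg's head. The head is a yellow disc 28 mm across and 10 mm thick on a black rubber cushion on a wooden stem 12 mm thick, upright in a brass socket. Top is 71 to 77 mm above the bench at the start and 55 mm when the peg is fully down and nothing presses on it. z up.
- yellow_peg (a joint): How far the yellow peg is pushed down, in m: 0 to 0.006 at the start, 0.022 fully down, its wooden collar resting on the socket; negative when drawn up out of its socket. It slides with about 3 N of friction and stays where it is left; it stops hard at the bottom, but the head's cushion gives 1 mm per 4 N, up to 4.5 mm, and springs back.
- white_top (a point): Centre of the flat top of the white peg's head. The head is a white disc 28 mm across and 10 mm thick on a black rubber cushion on a wooden stem 12 mm thick, upright in a brass socket. Top is 71 to 77 mm above the bench at the start and 55 mm when the peg is fully down and nothing presses on it. z up.
- white_peg (a joint): How far the white peg is pushed down, in m: 0 to 0.006 at the start, 0.022 fully down, its wooden collar resting on the socket; negative when drawn up out of its socket. It slides with about 3 N of friction and stays where it is left; it stops hard at the bottom, but the head's cushion gives 1 mm per 4 N, up to 4.5 mm, and springs back.
- blue_top (a point): Centre of the flat top of the blue peg's head. The head is a blue disc 28 mm across and 10 mm thick on a black rubber cushion on a wooden stem 12 mm thick, upright in a brass socket. Top is 71 to 77 mm above the bench at the start and 55 mm when the peg is fully down and nothing presses on it. z up. This peg is to be left alone.
- blue_peg (a joint): How far the blue peg is pushed down, in m: 0 to 0.006 at the start, 0.022 fully down, its wooden collar resting on the socket; negative when drawn up out of its socket. It slides with about 3 N of friction and stays where it is left; it stops hard at the bottom, but the head's cushion gives 1 mm per 4 N, up to 4.5 mm, and springs back.
- red_socket: Brass socket of the red peg, 36 mm across, fixed on the former, its top 7 mm above the board; origin at the centre of its underside, on the peg's axis.
- yellow_socket: Brass socket of the yellow peg, 36 mm across, fixed on the former, its top 7 mm above the board; origin at the centre of its underside, on the peg's axis.
- white_socket: Brass socket of the white peg, 36 mm across, fixed on the former, its top 7 mm above the board; origin at the centre of its underside, on the peg's axis.
- blue_socket: Brass socket of the blue peg, 36 mm across, fixed on the former, its top 7 mm above the board; origin at the centre of its underside, on the peg's axis.

How it is judged:
By the outcome, as a careful person would: the job done as asked, in the order asked, and still so for the second after the job is handed in, with the robot touching nothing.
It also fails if it takes over 51 s, if anything falls off the work surface, if the arm or the gripper's body presses on something with over 40 N, if the wrist force passes 120 N, or if a joint passes its speed limit or range.

### The arm

A 6-joint arm with a two-finger parallel gripper is mounted at the origin on the work surface. World frame = base frame: x ahead of the robot, y to its left, z up, the work surface at z = 0. Lengths are in m, angles in rad, forces in N, time in s.
With the tool pointing down it reaches from about 0.4 to 0.825 m from the base axis. Payload 7 kg.
Tool frame: the origin (TCP) lies at the centre of the arm's flange, where the gripper is bolted on; the fingertips stand 178 mm ahead of it and the grasp point (between the pads) lies 159 mm ahead of it; z points along the fingers, y is the direction in which the jaws open and shut (so a half turn about z gives the same grasp; the last joint's range is limited). The gripper opens to 88 mm and grips with 3 to 60 N. Pads are 19 mm wide; open, the fingers measure 130 mm over their backs; the gripper's body (78 mm by 193 mm) begins 47 mm behind the grasp point.
Start: joints at [1.48, 0.359, 0.012, 0, -1.224, -0.288], TCP at [0.25, 0.627, 0.405] pointing down, gripper open.
Joint ranges: [-3.07, 3.07], [-1.43, 2.12], [-1.02, 1.25], [-3.03, 1.67], [-3.05, -0], [-3.03, 3.03]. Speed limits (rad/s): [2.39, 2.39, 3.01, 3.14, 3.14, 3.14].

### API

Orientations are given as [roll, pitch, yaw] about the fixed x, y, z axes, in that order (R = Rz(yaw) Ry(pitch) Rx(roll)).
In Python, from station import * gives the robot as it stands.
- The arm moves only by the tool send_rows, never from a script. Its argument "motion" is a list of rows, each an object with "offset": the shift along the tool's x, y, z in cm, a list of three; "turn": the turn about the tool's z in degrees. In form: [{"offset": [x, y, z], "turn": turn}, ...]. A call has 1 to 8 rows; each row is the pose to reach, as a shift and turn from the pose commanded when the call began, along the tool's axes at that moment; what a row does not reach only later rows make up. A row lasts 1/10 s, in which the tool goes at most 50 mm and 8.59 degrees, less where a joint would pass 70% of its speed; a pose out of reach is approached as far as the arm can. A call with a gripper value outside its range is refused whole. "hand" is the opening, from -1 (shut) to 1 (fully open), set as the call begins (left out, the last holds). The fingers move at their own pace and stop on an object; "squeeze" is the grip in N (left out, the last holds). Time passes only in rows, so rows that repeat a pose let the fingers close. It gives the time, the measured TCP pose, the force and the opening at its end, in the units of the state.
- get_state(): the state, without advancing time (a new reading comes with each control period).
- grab_frame(name): name is "scene" or "top" or "wrist"; returns a dict with "frame" (384x512x3 uint8, blue, green, red), "range_z" (384x512 float32, m along the optical axis (not along the pixel's ray), 0 where there is no reading), "vertical_fov" (degrees; the focal length in pixels is half the picture's height over the tangent of half this angle, whatever the lens; pixels are square), "cx", "cy" (the principal point, pixels), "k1" (the pictures are not rectified: a ray, as slopes to the right and down, at radius r is drawn at 1 + k1 r^2 times it, then the intrinsics apply), "cam_to_world" (4x4, takes a point from camera to world coordinates). Camera axes: x right, y up, looking along -z (the intrinsics and any distortion apply to the point x, -y, -z); pixel columns grow to the right and rows downward; lengths in m; the calibration is good to about 2 mm. A picture is of the moment at which its call begins.
- job_done(): hands the job in, once; it reports no verdict.
The state is a dict: "t": time; "q": joint angles; "qd": joint speeds; "joint_efforts": joint torques, N m; "eef_pos": TCP position; "ee_rot": TCP orientation; "force": force on the tool from outside, world axes, zero at the start; "moment": the same for the moment, N m; "width": finger opening in m.
Only numpy, scipy, OpenCV 4.12 (cv2) and the standard library are available. Lean on these libraries where they do the work, as an engineer would, in place of code of your own. Each camera call takes 0.05 s, during which the arm holds its last target. There are 200 camera calls.

## Working session

There is one attempt and no reset: what is moved stays moved. The work goes in short steps, Python scripts to look and compute and a tool call to move; the robot and the scene stay as the last step left them, time stands still between calls to the robot, and variables do not carry over. Pictures are saved under pics/ and viewed, about 8 in all and at most 12, crops included, and the job is handed in when it is done.

Besides the shell and the picture viewer there is one more tool, called by a JSON object that holds its "fn" and its "kwargs", one argument or row to a line. send_rows: Moves the arm, as the interface text tells. Its arguments: {"type":"object","properties":{"motion":{"type":"array"},"hand":{"type":"number"},"squeeze":{"type":"number"}},"required":["motion"]}

```bash
mkdir -p pics; cat > h.py <<'E'
from station import *
import numpy as np, cv2
def pts(g):
    h,w=g["range_z"].shape; f=h/2/np.tan(np.radians(g["vertical_fov"])/2)
    u,v=np.meshgrid(np.arange(w),np.arange(h))
    K=np.array([[f,0,g["cx"]],[0,f,g["cy"]],[0,0,1.]])
    p=np.stack([u,v],-1).reshape(-1,1,2).astype(np.float64)
    s=cv2.undistortPoints(p,K,np.array([g["k1"],0,0,0.])).reshape(h,w,2)
    z=g["range_z"].astype(float)
    c=np.stack([s[...,0]*z,-s[...,1]*z,-z,np.ones_like(z)],-1)
    return (c@np.array(g["cam_to_world"]).T)[...,:3]
E
python3 - <<'E'
from h import *
s=get_state(); print({k:np.round(v,3) for k,v in s.items()})
for n in ("top","scene"):
    g=grab_frame(n); np.savez(n,P=pts(g),F=g["frame"]); cv2.imwrite(f"pics/{n}1.png",g["frame"]); print(n,g["vertical_fov"],g["k1"],np.round(g["cam_to_world"],3).tolist())
E
```

```text
{'t': np.float64(0.0), 'q': array([ 1.48 ,  0.359,  0.011, -0.   , -1.224, -0.288]), 'qd': array([-0.001, -0.   ,  0.001, -0.002,  0.001, -0.   ]), 'joint_efforts': array([-1.0000e-03, -5.8271e+01,  2.9307e+01,  6.9980e+00,  7.0000e-03,
       -0.0000e+00]), 'eef_pos': array([0.25 , 0.627, 0.404]), 'ee_rot': array([ 3.14 , -0.   , -0.379]), 'force': array([ 0.471,  0.743, -0.132]), 'moment': array([-0.007,  0.014, -0.016]), 'width': np.float64(0.088)}
top 54.29956008164643 -0.04417490621400907 [[0.006, 0.993, -0.115, 0.454], [-1.0, 0.006, 0.005, 0.043], [0.006, 0.115, 0.993, 0.864], [0.0, 0.0, 0.0, 1.0]]
scene 57.15234432525286 -0.09441513418229422 [[0.286, -0.62, 0.731, 1.11], [0.958, 0.177, -0.224, -0.133], [0.009, 0.764, 0.645, 0.596], [0.0, 0.0, 0.0, 1.0]]
```

View pics/top1.png

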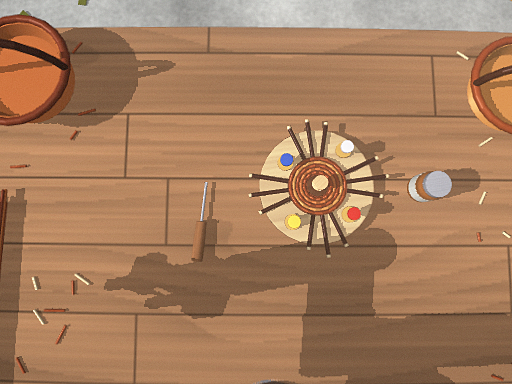

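View pics/scene1.png

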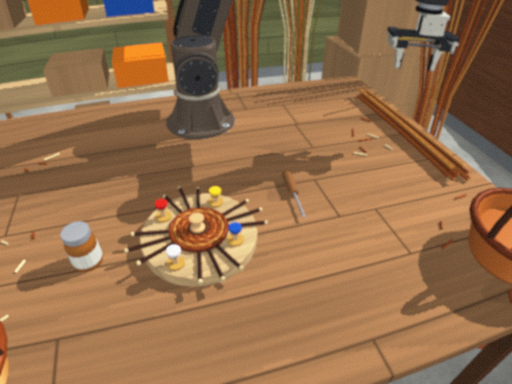

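The top view shows white at about (346,147), blue (287,160), yellow (293,222), red (354,213) and the spool at (320,183). The scene view agrees with this.

```bash
cat > m.py <<'E'
from h import *
def heads(P,F):
    hsv=cv2.cvtColor(F,cv2.COLOR_BGR2HSV).astype(int); H,S,V=hsv[...,0],hsv[...,1],hsv[...,2]
    z=P[...,2]; zone=(np.hypot(P[...,0]-.444,P[...,1]+.07)<.2)
    m={'red':((H<6)|(H>174))&(S>170)&(V>120),'yellow':(H>22)&(H<34)&(S>150)&(V>130),'blue':(H>105)&(H<130)&(S>130),'white':(S<45)&(V>150)}
    out={}
    for k,a in m.items():
        a=(a&zone&(z>.045)&(z<.09)).astype(np.uint8)
        n,l,st,c=cv2.connectedComponentsWithStats(a)
        if n<2: continue
        i=1+np.argmax(st[1:,4]); q=P[l==i]; zt=np.percentile(q[:,2],75); t=q[abs(q[:,2]-zt)<.004]
        out[k]=(np.r_[(t[:,:2].min(0)+t[:,:2].max(0))/2,np.median(t[:,2])],np.ptp(t[:,:2],axis=0),len(t),c[i])
    return out
E
python3 - <<'E'
from m import *
for n in ("top","scene"):
    d=np.load(n+".npz"); P=d["P"]; print(n,"bench z",np.median(P[250:300,100:250,2]),'board',P[233,310] if n=="top" else '', P[183,320] if n=="top" else '')
    for k,v in heads(P,d["F"]).items(): print(k,*[np.round(x,4) for x in v])
E
```

```text
top bench z -0.00045157736999129616 board [ 0.44604314 -0.07690093  0.03911658] [ 0.55219865 -0.09415551  0.07446105]
red [ 0.4886 -0.1654  0.0762] [0.0253 0.0256] 121 [353.6538 213.2077]
yellow [ 0.4714 -0.0387  0.0704] [0.0253 0.0257] 129 [293.7385 221.1385]
blue [ 0.6028 -0.023   0.0735] [0.0245 0.0238] 117 [286.2991 159.2564]
white [ 0.6245 -0.1516  0.0746] [0.0084 0.017 ] 21 [344.8966 150.1724]
scene bench z 0.0005113662640397476 board  
red [ 0.4904 -0.1655  0.0746] [0.0278 0.0255] 90 [160.551 203.602]
yellow [ 0.4719 -0.0397  0.0696] [0.029  0.0247] 72 [214.4483 190.9425]
blue [ 0.6052 -0.0238  0.0726] [0.0246 0.025 ] 94 [234.5816 227.5408]
white [ 0.6245 -0.1509  0.0737] [0.0074 0.0149] 15 [174.2    245.4667]
```

```bash
cat > go.py <<'E'
import sys
from h import *
from scipy.spatial.transform import Rotation as R
s=get_state(); r=R.from_euler('xyz',s["ee_rot"])
print('t',s['t'],'tcp',np.round(s['eef_pos'],4),'tip z',round(s['eef_pos'][2]-.178,4),'rot',np.round(s['ee_rot'],4),'F',np.round(s['force'],2),'w',s['width'],'q',np.round(s['q'],2))
a=list(map(float,sys.argv[1:]))
for i in range(0,len(a),3): print(np.round(100*r.inv().apply(np.array(a[i:i+3])+[0,0,.178]-s['eef_pos']),2))
E
python3 go.py .48 .2 .226 .5 -.09 .226
```

```text
t 0.1 tcp [0.2496 0.627  0.4038] tip z 0.2258 rot [ 3.1402e+00 -1.0000e-04 -3.7890e-01] F [-0.48 -0.62  0.22] w 0.08719041242461943 q [ 1.48  0.36  0.01 -0.   -1.22 -0.29]
[3.720e+01 3.114e+01 3.000e-02]
[49.79 57.35  0.07]
```

{"fn": "send_rows", "kwargs": {
  "motion": [
    {"offset": [37,31,0],"turn": 0},
    {"offset": [37,31,0],"turn": 0},
    {"offset": [37,31,0],"turn": 0},
    {"offset": [37,31,0],"turn": 0},
    {"offset": [37,31,0],"turn": 0},
    {"offset": [37,31,0],"turn": 0},
    {"offset": [37,31,0],"turn": 0},
    {"offset": [37,31,0],"turn": 0}
  ],
  "hand": -1,
  "squeeze": 10
}}

```text
t: 0.9
eef_pos: [0.4399, 0.2731, 0.4046]
ee_rot: [-3.142, 0.0, -0.378]
force: [0.9, 0.9, 0.4]
width: 0.0291
```

```bash
python3 go.py .50 -.09 .226
```

```text
t 0.9 tcp [0.4399 0.2731 0.4046] tip z 0.2266 rot [-3.1416e+00  1.0000e-04 -3.7840e-01] F [0.86 0.9  0.4 ] w 0.029101069189603933 q [ 0.94  0.1  -0.33 -0.   -1.14  0.26]
[19.   31.52  0.06]
```

{"fn": "send_rows", "kwargs": {
  "motion": [
    {"offset": [19,31.5,0],"turn": 0},
    {"offset": [19,31.5,0],"turn": 0},
    {"offset": [19,31.5,0],"turn": 0},
    {"offset": [19,31.5,0],"turn": 0},
    {"offset": [19,31.5,0],"turn": 0},
    {"offset": [19,31.5,0],"turn": 0},
    {"offset": [19,31.5,0],"turn": 0},
    {"offset": [19,31.5,0],"turn": 0}
  ]
}}

```text
t: 1.7
eef_pos: [0.4994, -0.0913, 0.4043]
ee_rot: [3.141, 0.001, -0.382]
force: [1.1, 0.6, -0.1]
width: 0.0008
```

```bash
python3 - <<'E'
from m import *
g=grab_frame("wrist"); P=pts(g); np.savez("w1",P=P,F=g["frame"]); cv2.imwrite("pics/w1.png",g["frame"])
print(np.round(g["cam_to_world"],3).tolist())
for k,v in heads(P,g["frame"]).items(): print(k,*[np.round(x,4) for x in v])
E
python3 go.py .489 -.165 .1
```

```text
[[-0.372, 0.89, 0.264, 0.57], [-0.928, -0.357, -0.104, -0.119], [0.001, -0.284, 0.959, 0.385], [0.0, 0.0, 0.0, 1.0]]
red [ 0.4883 -0.1642  0.0767] [0.0259 0.0253] 392 [321.2015 164.3699]
yellow [ 0.4741 -0.0505  0.0701] [0.0033 0.0013] 3 [236. 208.]
blue [ 0.6025 -0.0232  0.0743] [0.0253 0.0253] 430 [168.6458 117.1181]
white [ 0.6247 -0.151   0.0745] [0.0121 0.0212] 132 [266.7101  51.9638]
t 1.75 tcp [ 0.4996 -0.0918  0.4042] tip z 0.2262 rot [ 3.1404e+00  9.0000e-04 -3.8200e-01] F [ 0.85 -2.72  0.33] w 0.0005324723339141422 q [ 0.21  0.08 -0.35  0.   -1.14  0.98]
[ 1.75  7.18 12.62]
```

View pics/w1.png

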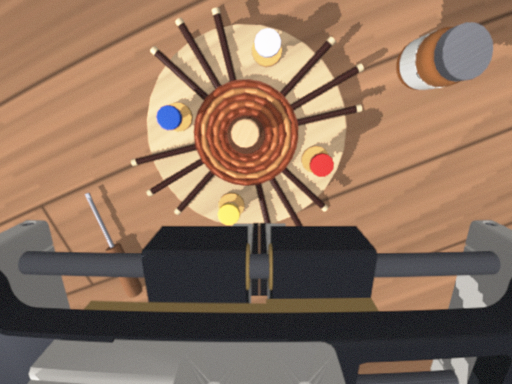

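The wrist view shows red (321,164), yellow (229,215), blue (169,117), white (267,43), with the closed fingers at the bottom centre. Red agrees across all three cameras.

{"fn": "send_rows", "kwargs": {
  "motion": [
    {"offset": [1.7,7.2,0],"turn": 0},
    {"offset": [1.7,7.2,0],"turn": 0},
    {"offset": [1.7,7.2,4],"turn": 0},
    {"offset": [1.7,7.2,8],"turn": 0},
    {"offset": [1.7,7.2,11.5],"turn": 0},
    {"offset": [1.7,7.2,12.6],"turn": 0},
    {"offset": [1.7,7.2,12.6],"turn": 0},
    {"offset": [1.7,7.2,12.6],"turn": 0}
  ]
}}

```text
t: 2.55
eef_pos: [0.4895, -0.161, 0.28]
ee_rot: [-3.141, -0.001, -0.378]
force: [0.2, 0.2, 1.3]
width: 0.0006
```

```bash
python3 go.py .4888 -.165 .08 .4888 -.165 .053; python3 - <<'E'
from m import *
d=np.load("w1.npz"); P=d["P"][25:62,250:286].reshape(-1,3); P=P[(P[:,2]>.068)&(P[:,2]<.085)]
print('white',(P.min(0)+P.max(0))/2,np.ptp(P,axis=0),np.median(P[:,2]),len(P))
g=grab_frame("scene"); cv2.imwrite("pics/s2.png",cv2.resize(g["frame"][120:320,80:320],None,fx=3,fy=3))
E
```

```text
t 2.55 tcp [ 0.4895 -0.161   0.28  ] tip z 0.102 rot [-3.1415e+00 -1.5000e-03 -3.7810e-01] F [0.21 0.15 1.33] w 0.0005634301793381905 q [ 0.06  0.22 -0.5   0.   -0.85  1.13]
[0.08 0.4  2.2 ]
[0.07 0.4  4.9 ]
white [ 0.63204067 -0.15377277  0.0727325 ] [0.02688065 0.02793457 0.00875134] 0.07468255363463666 605
```

View pics/s2.png

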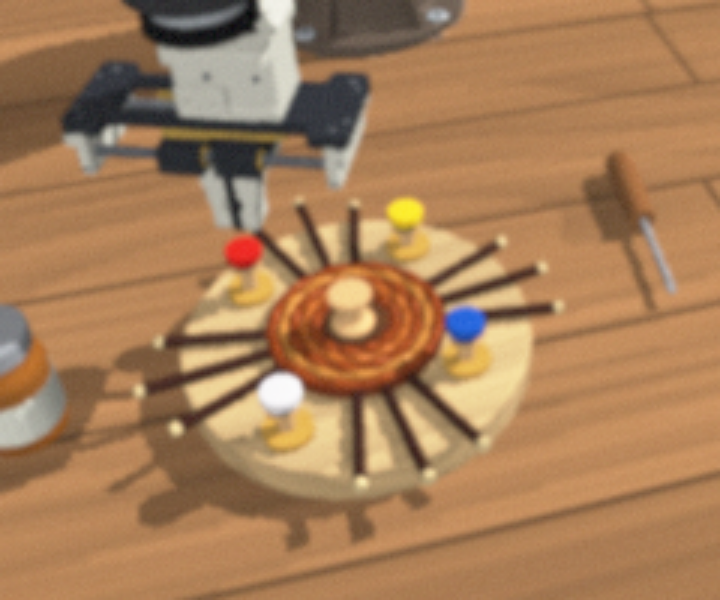

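Fingers stand closed above red (244,250), and everything is in place. I'll descend near the head and let the arm settle.

{"fn": "send_rows", "kwargs": {
  "motion": [
    {"offset": [0,0,1],"turn": 0},
    {"offset": [0,0,2],"turn": 0},
    {"offset": [0,0,2],"turn": 0},
    {"offset": [0,0,2],"turn": 0}
  ]
}}

```text
t: 3.0
eef_pos: [0.4886, -0.1611, 0.2584]
ee_rot: [3.141, 0.001, -0.379]
force: [-0.4, 0.3, 0.6]
width: 0.0004
```

```bash
python3 go.py .4888 -.165 .06 .4888 -.165 .053
```

```text
t 3.0 tcp [ 0.4886 -0.1611  0.2584] tip z 0.0804 rot [ 3.1412e+00  7.0000e-04 -3.7870e-01] F [-0.44  0.34  0.59] w 0.0003551270177025444 q [ 0.06  0.25 -0.53  0.   -0.8   1.13]
[0.16 0.36 2.04]
[0.16 0.36 2.74]
```

{"fn": "send_rows", "kwargs": {
  "motion": [
    {"offset": [0.15,0.35,0],"turn": 0},
    {"offset": [0.15,0.35,0],"turn": 0},
    {"offset": [0.15,0.35,0.5],"turn": 0},
    {"offset": [0.15,0.35,1.0],"turn": 0},
    {"offset": [0.15,0.35,1.5],"turn": 0},
    {"offset": [0.15,0.35,2.0],"turn": 0},
    {"offset": [0.15,0.35,2.0],"turn": 0},
    {"offset": [0.15,0.35,2.0],"turn": 0}
  ]
}}

```text
t: 3.8
eef_pos: [0.4885, -0.1648, 0.2382]
ee_rot: [3.141, 0.001, -0.379]
force: [-0.5, 0.2, -0.8]
width: 0.0004
```

```bash
python3 go.py .4888 -.165 .053
```

```text
t 3.8 tcp [ 0.4885 -0.1648  0.2382] tip z 0.0602 rot [ 3.1413e+00  1.2000e-03 -3.7900e-01] F [-0.52  0.23 -0.77] w 0.00036348584638077236 q [ 0.06  0.27 -0.55 -0.   -0.75  1.14]
[0.03 0.01 0.72]
```

{"fn": "send_rows", "kwargs": {
  "motion": [
    {"offset": [0,0,0.3],"turn": 0},
    {"offset": [0,0,0.5],"turn": 0},
    {"offset": [0,0,0.5],"turn": 0},
    {"offset": [0,0,0.5],"turn": 0}
  ]
}}

```text
t: 4.2
eef_pos: [0.4885, -0.1648, 0.2335]
ee_rot: [3.141, 0.001, -0.379]
force: [-1.0, -0.5, 1.3]
width: 0.0005
```

```bash
python3 go.py .4888 -.165 .053; python3 - <<'E'
from m import *
g=grab_frame("scene"); cv2.imwrite("pics/s3.png",cv2.resize(g["frame"][150:270,110:270],None,fx=4,fy=4,interpolation=2))
E
```

```text
t 4.2 tcp [ 0.4885 -0.1648  0.2335] tip z 0.0555 rot [ 3.1414e+00  7.0000e-04 -3.7890e-01] F [-1.02 -0.47  1.26] w 0.0005448939442498744 q [ 0.06  0.28 -0.55 -0.   -0.74  1.14]
[0.03 0.01 0.25]
```

View pics/s3.png

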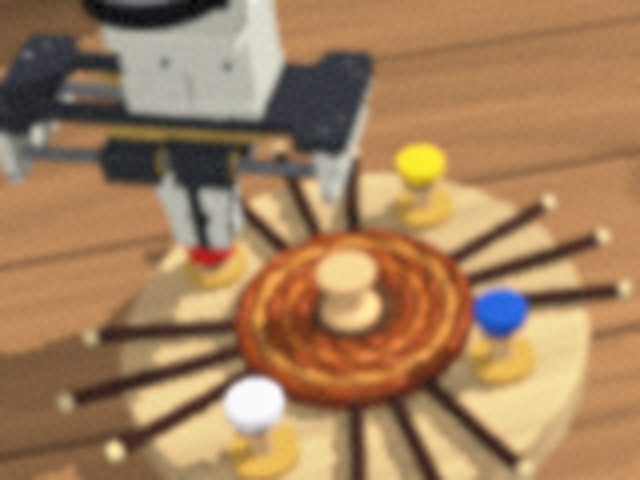

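The red head (210,258) is under the fingertips and nearly down. I'll continue in small steps until the force rises.

{"fn": "send_rows", "kwargs": {
  "motion": [
    {"offset": [0,0,0.1],"turn": 0},
    {"offset": [0,0,0.2],"turn": 0},
    {"offset": [0,0,0.2],"turn": 0},
    {"offset": [0,0,0.2],"turn": 0}
  ]
}}

```text
t: 4.65
eef_pos: [0.4887, -0.1649, 0.2319]
ee_rot: [3.141, 0.0, -0.379]
force: [-2.6, 1.0, 5.9]
width: 0.0001
```

```bash
python3 go.py .4888 -.165 .053; python3 -c "
from h import *
for i in range(3):
  grab_frame('scene'); s=get_state();print(np.round(s['force'],1),s['eef_pos'][2]-.178)"
```

```text
t 4.65 tcp [ 0.4887 -0.1649  0.2319] tip z 0.0539 rot [ 3.1415e+00  1.0000e-04 -3.7870e-01] F [-2.57  0.98  5.89] w 5.6086992384097646e-05 q [ 0.06  0.28 -0.55  0.   -0.73  1.14]
[0.01 0.01 0.09]
[-2.3  0.7  5.7] 0.05390642208587118
[-2.9  1.1  6.1] 0.0538961338302123
[-2.5  0.7  5.4] 0.05391417804321327
```

{"fn": "send_rows", "kwargs": {
  "motion": [
    {"offset": [0,0,0.1],"turn": 0},
    {"offset": [0,0,0.15],"turn": 0},
    {"offset": [0,0,0.15],"turn": 0},
    {"offset": [0,0,0.15],"turn": 0}
  ]
}}

```text
t: 5.2
eef_pos: [0.4888, -0.1649, 0.2308]
ee_rot: [3.141, -0.0, -0.379]
force: [-2.9, 1.1, 10.5]
width: 0.0004
```

```bash
python3 go.py .4888 -.165 .053
```

```text
t 5.2 tcp [ 0.4888 -0.1649  0.2308] tip z 0.0528 rot [ 3.1415e+00 -2.0000e-04 -3.7850e-01] F [-2.85  1.06 10.48] w 0.000371610477142515 q [ 0.06  0.29 -0.55  0.   -0.73  1.14]
[ 0.01  0.01 -0.02]
```

The 4 N/mm slope is the cushion's, so red has bottomed at about 10 N. Lifting off.

{"fn": "send_rows", "kwargs": {
  "motion": [
    {"offset": [0,0,-1],"turn": 0},
    {"offset": [0,0,-3],"turn": 0},
    {"offset": [0,0,-6],"turn": 0},
    {"offset": [0,0,-6],"turn": 0},
    {"offset": [0,0,-6],"turn": 0}
  ]
}}

```text
t: 5.7
eef_pos: [0.489, -0.1648, 0.2911]
ee_rot: [-3.141, -0.002, -0.379]
force: [-0.3, 0.3, -1.0]
width: 0.0004
```

```bash
python3 - <<'E'
from m import *
for n in ("scene","wrist"):
    g=grab_frame(n)
    for k,v in heads(pts(g),g["frame"]).items(): print(n,k,*[np.round(x,4) for x in v])
E
python3 go.py .472 -.039 .113
```

```text
scene red [ 0.4888 -0.1654  0.053 ] [0.0273 0.0233] 80 [162.0795 210.7159]
scene yellow [ 0.4716 -0.0398  0.0696] [0.028 0.025] 73 [214.5765 190.8471]
scene blue [ 0.6061 -0.0234  0.0722] [0.0238 0.0251] 95 [234.5758 227.5152]
scene white [ 0.6253 -0.1503  0.0738] [0.01   0.0168] 19 [174.2105 245.7895]
wrist red [ 0.4882 -0.1657  0.0551] [0.0255 0.0253] 712 [260.7462 204.6865]
wrist blue [ 0.6024 -0.0228  0.0741] [0.0264 0.0281] 959 [ 33.3868 145.4594]
wrist white [ 0.6245 -0.1512  0.0745] [0.0121 0.0212] 333 [165.4492  45.2119]
t 5.8 tcp [ 0.4885 -0.1648  0.2897] tip z 0.1117 rot [-3.1416e+00  6.0000e-04 -3.7910e-01] F [ 0.36  0.23 -0.53] w 0.00023160322688218937 q [ 0.06  0.21 -0.49 -0.   -0.87  1.14]
[ -6.19 -11.08  -0.12]
```

Red is at 55.1 mm, so it's down. On to yellow.

{"fn": "send_rows", "kwargs": {
  "motion": [
    {"offset": [-2.5,-4.4,0],"turn": 0},
    {"offset": [-5,-9,0],"turn": 0},
    {"offset": [-6.2,-11.1,0],"turn": 0},
    {"offset": [-6.2,-11.1,1.5],"turn": 0},
    {"offset": [-6.2,-11.1,3],"turn": 0},
    {"offset": [-6.2,-11.1,3],"turn": 0},
    {"offset": [-6.2,-11.1,3],"turn": 0}
  ]
}}

```text
t: 6.5
eef_pos: [0.4722, -0.0389, 0.2597]
ee_rot: [3.14, 0.001, -0.379]
force: [-0.1, 0.9, 1.1]
width: 0.0007
```

```bash
python3 go.py .472 -.039 .06 .472 -.039 .0535
```

```text
t 6.5 tcp [ 0.4722 -0.0389  0.2597] tip z 0.0817 rot [ 3.1402e+00  1.4000e-03 -3.7880e-01] F [-0.13  0.9   1.07] w 0.0006989348575176458 q [ 0.33  0.18 -0.61  0.   -0.78  0.86]
[-0.01  0.01  2.17]
[-0.01  0.01  2.82]
```

{"fn": "send_rows", "kwargs": {
  "motion": [
    {"offset": [0,0,0.7],"turn": 0},
    {"offset": [0,0,1.3],"turn": 0},
    {"offset": [0,0,1.8],"turn": 0},
    {"offset": [0,0,2.2],"turn": 0},
    {"offset": [0,0,2.6],"turn": 0},
    {"offset": [0,0,2.8],"turn": 0},
    {"offset": [0,0,2.8],"turn": 0},
    {"offset": [0,0,2.8],"turn": 0}
  ]
}}

```text
t: 7.3
eef_pos: [0.4725, -0.0388, 0.2324]
ee_rot: [-3.141, -0.001, -0.379]
force: [2.5, -0.7, 4.2]
width: 0.0004
```

```bash
python3 go.py .472 -.039 .053
```

```text
t 7.3 tcp [ 0.4725 -0.0388  0.2324] tip z 0.0544 rot [-3.1414e+00 -6.0000e-04 -3.7860e-01] F [ 2.55 -0.75  4.2 ] w 0.0004346823949886738 q [ 0.33  0.22 -0.64  0.   -0.7   0.86]
[-0.04  0.04  0.14]
```

{"fn": "send_rows", "kwargs": {
  "motion": [
    {"offset": [0,0,0.1],"turn": 0},
    {"offset": [0,0,0.2],"turn": 0},
    {"offset": [0,0,0.2],"turn": 0},
    {"offset": [0,0,0.2],"turn": 0}
  ]
}}

```text
t: 7.7
eef_pos: [0.4726, -0.0388, 0.2309]
ee_rot: [-3.141, -0.001, -0.378]
force: [-0.6, -1.3, 9.6]
width: 0.0008
```

```bash
python3 go.py .472 -.039 .053
```

```text
t 7.7 tcp [ 0.4726 -0.0388  0.2309] tip z 0.0529 rot [-3.1412e+00 -1.1000e-03 -3.7840e-01] F [-0.62 -1.29  9.62] w 0.000778357070143952 q [ 0.33  0.23 -0.64  0.   -0.7   0.86]
[-0.05  0.04 -0.01]
```

Yellow has bottomed too (9.6 N at 52.9 mm). Lifting high enough to cross over the spool.

{"fn": "send_rows", "kwargs": {
  "motion": [
    {"offset": [0,0,-1],"turn": 0},
    {"offset": [0,0,-4],"turn": 0},
    {"offset": [0,0,-8],"turn": 0},
    {"offset": [0,0,-10],"turn": 0},
    {"offset": [0,0,-10],"turn": 0},
    {"offset": [0,0,-10],"turn": 0}
  ]
}}

```text
t: 8.3
eef_pos: [0.4715, -0.0388, 0.3302]
ee_rot: [-3.141, 0.0, -0.379]
force: [-0.8, 0.5, -0.5]
width: 0.0006
```

```bash
python3 - <<'E'
from m import *
for n in ("scene","wrist"):
    g=grab_frame(n); P=pts(g)
    for k,v in heads(P,g["frame"]).items(): print(n,k,*[np.round(x,4) for x in v])
    Q=P[(np.hypot(P[...,0]-.632,P[...,1]+.1535)<.022)&(P[...,2]>.070)&(P[...,2]<.085)]
    if len(Q): print('white',(Q.min(0)+Q.max(0))/2,np.ptp(Q,axis=0),len(Q))
E
python3 go.py .632 -.1535 .15
```

```text
scene red [ 0.4889 -0.1653  0.053 ] [0.0276 0.0229] 78 [162.2235 210.6118]
scene yellow [ 0.4722 -0.0389  0.0529] [0.0279 0.0254] 76 [215.0602 196.0843]
scene blue [ 0.6056 -0.0237  0.0721] [0.0256 0.0249] 94 [234.6186 227.5258]
scene white [ 0.6237 -0.1509  0.0741] [0.0076 0.0149] 15 [174.2    245.4667]
white [ 0.63365791 -0.15434715  0.0734779 ] [0.02757301 0.02796986 0.00606141] 135
wrist red [ 0.488  -0.1638  0.0553] [0.0259 0.0263] 636 [376.8983 127.9861]
wrist yellow [ 0.4823 -0.044   0.0542] [0.0015 0.0015] 3 [260.     179.6667]
wrist blue [ 0.6021 -0.0227  0.0743] [0.0265 0.0258] 880 [181.4751  61.5431]
wrist white [ 0.6087 -0.0106  0.0745] [0.0033 0.0018] 6 [164.   59.5]
t 8.4 tcp [ 0.4715 -0.0389  0.3292] tip z 0.1512 rot [ 3.1406e+00  2.0000e-03 -3.7920e-01] F [-0.14  0.13 -0.55] w 0.00048597239525702756 q [ 0.33  0.09 -0.53 -0.   -0.95  0.86]
[19.15  4.7   0.08]
```

{"fn": "send_rows", "kwargs": {
  "motion": [
    {"offset": [5,1.2,0],"turn": 0},
    {"offset": [9.5,2.3,0],"turn": 0},
    {"offset": [14,3.5,0],"turn": 0},
    {"offset": [18,4.5,0],"turn": 0},
    {"offset": [19.1,4.7,0],"turn": 0},
    {"offset": [19.1,4.7,3],"turn": 0},
    {"offset": [19.1,4.7,6.5],"turn": 0},
    {"offset": [19.1,4.7,6.5],"turn": 0}
  ]
}}

```text
t: 9.2
eef_pos: [0.6297, -0.153, 0.2589]
ee_rot: [3.138, 0.011, -0.38]
force: [-0.4, -0.1, -0.8]
width: 0.0003
```

```bash
python3 go.py .632 -.1535 .0535;python3 - <<'E'
from m import *
g=grab_frame("scene"); cv2.imwrite("pics/s4.png",cv2.resize(g["frame"][150:290,110:270],None,fx=4,fy=4,interpolation=2))
E
```

```text
t 9.2 tcp [ 0.6297 -0.153   0.2589] tip z 0.0809 rot [ 3.1383  0.0108 -0.3802] F [-0.39 -0.12 -0.79] w 0.00026966715107571126 q [ 0.06  0.44 -0.22 -0.   -0.92  1.13]
[ 0.26 -0.04  2.73]
```

View pics/s4.png

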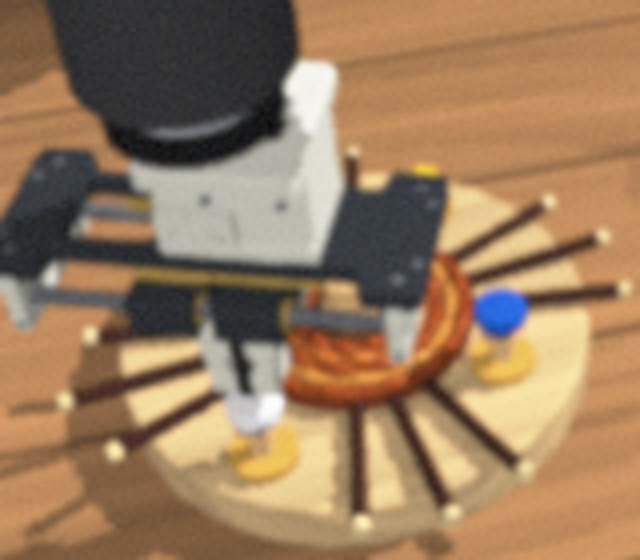

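The fingertips are directly above the white head (255,410), and blue (500,312) is clear. Pressing down.

{"fn": "send_rows", "kwargs": {
  "motion": [
    {"offset": [0,0,0],"turn": 0},
    {"offset": [0,0,0],"turn": 0}
  ]
}}

```text
t: 9.45
eef_pos: [0.6329, -0.1529, 0.2671]
ee_rot: [-3.141, -0.002, -0.378]
force: [0.4, -0.6, 0.8]
width: 0.0004
```

```bash
python3 go.py .632 -.1535 .0535
```

```text
t 9.45 tcp [ 0.6329 -0.1529  0.2671] tip z 0.0891 rot [-3.1409e+00 -2.5000e-03 -3.7820e-01] F [ 0.41 -0.56  0.81] w 0.00041679450822357825 q [ 0.06  0.43 -0.21  0.   -0.92  1.13]
[-0.08  0.09  3.56]
```

{"fn": "send_rows", "kwargs": {
  "motion": [
    {"offset": [0,0,0.5],"turn": 0},
    {"offset": [0,0,1.0],"turn": 0},
    {"offset": [0,0,1.5],"turn": 0},
    {"offset": [0,0,2.0],"turn": 0},
    {"offset": [0,0,2.5],"turn": 0},
    {"offset": [0,0,2.9],"turn": 0},
    {"offset": [0,0,2.9],"turn": 0},
    {"offset": [0,0,2.9],"turn": 0}
  ]
}}

```text
t: 10.25
eef_pos: [0.6322, -0.1531, 0.2358]
ee_rot: [3.141, 0.001, -0.379]
force: [-0.3, -0.4, 0.6]
width: 0.0006
```

```bash
python3 go.py .632 -.1535 .053
```

```text
t 10.25 tcp [ 0.6322 -0.1531  0.2358] tip z 0.0578 rot [ 3.1413e+00  8.0000e-04 -3.7890e-01] F [-0.26 -0.43  0.65] w 0.0006023729324117071 q [ 0.06  0.46 -0.24 -0.   -0.86  1.13]
[-0.    0.04  0.48]
```

{"fn": "send_rows", "kwargs": {
  "motion": [
    {"offset": [0,0,0.2],"turn": 0},
    {"offset": [0,0,0.4],"turn": 0},
    {"offset": [0,0,0.5],"turn": 0},
    {"offset": [0,0,0.5],"turn": 0},
    {"offset": [0,0,0.5],"turn": 0}
  ]
}}

```text
t: 10.75
eef_pos: [0.6323, -0.1532, 0.2317]
ee_rot: [3.141, -0.0, -0.379]
force: [-3.7, 0.6, 6.7]
width: 0.0005
```

```bash
python3 go.py .632 -.1535 .053
```

```text
t 10.75 tcp [ 0.6323 -0.1532  0.2317] tip z 0.0537 rot [ 3.1414e+00 -2.0000e-04 -3.7860e-01] F [-3.75  0.65  6.7 ] w 0.0005287608326200747 q [ 0.06  0.47 -0.25  0.   -0.86  1.13]
[-0.01  0.04  0.07]
```

{"fn": "send_rows", "kwargs": {
  "motion": [
    {"offset": [0,0,0.1],"turn": 0},
    {"offset": [0,0,0.1],"turn": 0},
    {"offset": [0,0,0.1],"turn": 0}
  ]
}}

```text
t: 11.05
eef_pos: [0.6323, -0.1532, 0.2311]
ee_rot: [3.141, -0.0, -0.379]
force: [-3.3, 0.7, 8.6]
width: 0.0003
```

{"fn": "send_rows", "kwargs": {
  "motion": [
    {"offset": [0,0,-1],"turn": 0},
    {"offset": [0,0,-4],"turn": 0},
    {"offset": [0,0,-8],"turn": 0},
    {"offset": [0,0,-12],"turn": 0},
    {"offset": [0,0,-16],"turn": 0},
    {"offset": [0,0,-16],"turn": 0},
    {"offset": [0,0,-16],"turn": 0}
  ]
}}

```text
t: 11.75
eef_pos: [0.6322, -0.1531, 0.3916]
ee_rot: [-3.14, -0.002, -0.379]
force: [-0.4, 0.2, -0.6]
width: 0.0006
```

```bash
python3 go.py .5 .1 .22; python3 - <<'E'
from m import *
for n in ("scene","wrist","top"):
    g=grab_frame(n); P=pts(g); cv2.imwrite(f"pics/{n}5.png",g["frame"])
    for k,v in heads(P,g["frame"]).items(): print(n,k,*[np.round(x,4) for x in v])
    Q=P[(np.hypot(P[...,0]-.632,P[...,1]+.1535)<.010)&(P[...,2]<.085)]
    if len(Q): print('white z',np.median(Q[:,2]),Q[:,2].max(),len(Q))
E
```

```text
t 11.75 tcp [ 0.6322 -0.1531  0.3916] tip z 0.2136 rot [-3.1402e+00 -2.2000e-03 -3.7900e-01] F [-0.4   0.15 -0.62] w 0.000598670877210133 q [ 0.06  0.33 -0.07 -0.   -1.18  1.13]
[-21.65 -18.62  -0.67]
scene red [ 0.4898 -0.1654  0.0532] [0.0274 0.0234] 81 [162.0795 210.7159]
scene yellow [ 0.4721 -0.039   0.0528] [0.0264 0.0253] 76 [215.0233 196.1977]
scene blue [ 0.606  -0.0236  0.0721] [0.025  0.0245] 97 [234.5657 227.5152]
scene white [ 0.6246 -0.1509  0.054 ] [0.0095 0.0171] 18 [175.6667 251.9444]
white z 0.05432344960962787 0.05646164950257038 64
wrist white [ 0.625  -0.1501  0.055 ] [0.0108 0.02  ] 70 [259.3857 184.4429]
white z 0.05519343915660824 0.05682387769514369 213
```

View pics/scene5.png

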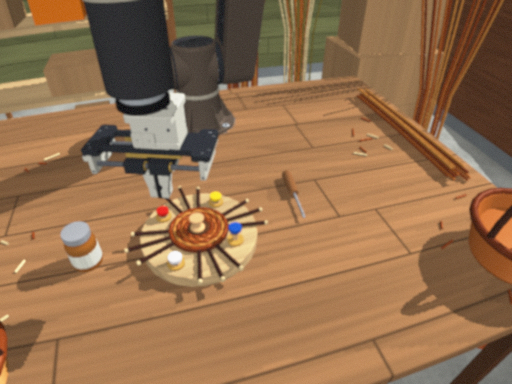

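The final scene view shows red (162,211), yellow (215,196) and white (176,259) down, and blue (234,228) standing. Spool, jar and bodkin are where they were, and the arm is clear.

```bash
python3 -c "
from station import *
print(job_done())"
```

```text
the job is handed in; nothing more can be done
None
```

I pressed the red, yellow and white pegs fully down, in that order, and handed the job in about 12 s into the 51 s limit. I used the closed fingertips, with end forces of about 10.5, 9.6 and 8.6 N. For each peg, the force rose with depth about as the cushion would against the bottom stop.

- **Pegs pressed:** in the wrist view red and white read about 55 mm, which is fully down. The wrist camera saw only a sliver of yellow's edge (54 mm).
- **Scene camera:** it gave 53 mm for red and for yellow, and 54 mm for white. It had also read red 1–2 mm lower than the other cameras at the start.
- **Blue:** it stayed at about 74 mm in the wrist view and 72 mm in the scene view, unchanged from the start.
- **Bystanders:** the spool, jar and bodkin looked unmoved in the last scene picture. I did not measure their positions.
- **Checks that failed:** the last top view gave no readings for any peg, probably because the arm was in the way. The colour mask for white found only part of the head, so I located white from the depth data instead.

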